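# Release the snap tab and take the pill organizer's cover off

### The arm

A 6-joint arm with a two-finger parallel gripper is mounted at the origin on the work surface. World frame = base frame: x ahead of the robot, y to its left, z up, the work surface at z = 0. Lengths are in m, angles in rad, forces in N, time in s.
With the tool pointing down it reaches from about 0.3 to 0.85 m from the base axis. Payload 4.2 kg.
Tool frame: the origin (TCP) lies between the finger pads; the fingertips stand 11 mm ahead of it and the grasp point (between the pads) lies 8 mm behind it (finger_overhang is the distance from the TCP to the fingertips, in m); z points along the fingers, y is the line along which they close (so a half turn about z gives the same grasp; the last joint's range is limited). The gripper opens to 91 mm and grips with 3 to 60 N. Pads are 32 mm wide; open, the fingers measure 118 mm over their backs; the gripper's body (76 mm by 178 mm) begins 60 mm behind the grasp point.
Start: joints at [1.232, 0.32, 1.565, -0, 1.257, -0.02], TCP at [0.18, 0.546, 0.225] pointing down, gripper open.
Joint ranges: [-3.11, 3.11], [-0.84, 2.01], [0.21, 2.61], [-1.34, 4.49], [0.05, 2.63], [-2.56, 2.56]. Speed limits (rad/s): [2.57, 2.57, 3.14, 3.14, 3.14, 3.14].

### API

Orientations are given as a 3x3 rotation matrix whose columns are the frame's x, y, z axes.
In Python, from plant import * gives the robot as it stands. The module is installed in compiled form; this text tells all that it offers. Calls block until the motion is done:
- goto(position, orientation): joint-space move of the TCP to a pose.
- line_to(position, ori=None, max_speed=0.15, stop_force=None): straight line of the TCP; ori=None keeps the orientation; max_speed is the mean speed in m/s. With stop_force (N) it stops when the force on the tool has changed by that much, and returns True; else False.
- move_j(angles): joint-space move.
- set_gripper(opening, strength=None): finger opening in m; strength is the grip in N (None keeps the last); returns when the fingers have stopped.
- sleep(seconds).
- solve_ik(position, orientation): joint angles nearest the present ones, or None.
- grab_frame(name): name is "side" or "top" or "wrist"; returns the picture (400x640x3 uint8, blue, green, red); there is no depth.
- camera_params(name): a dict with "fovy" (degrees; the focal length in pixels is half the picture's height over the tangent of half this angle, whatever the lens; pixels are square), "cx", "cy" (the principal point, pixels), "R" (3x3) and "t" (3): a world point X has camera coordinates R X + t. Camera axes: x right, y down, z forward; pixel columns grow to the right and rows downward; lengths in m; the calibration is good to about 2 mm. The wrist camera is an equidistant fisheye: a pixel r from the principal point sees the ray r / f radians off the axis. A picture is of the moment at which its call begins: read the wrist's pose just before it. camera_params takes no time and is no camera call; for the wrist camera it gives the pose at the moment of the call.
A pose or a line that the arm cannot do raises IKError and nothing moves.
- finish_job(): hands the job in; it is judged then, once.
Trained networks look in the newest picture that a camera, given by its name, has taken for a name from the list of things; names that differ only in an ending like _2 or _b are one class to them, and where a whole thing is asked for, a point or a joint stands for the part that bears it (a point fixed in the world has none). Each returns a list of dicts, best first, with "confidence" (0 to 1); they miss things now and then, are a little off and sometimes report something else, mostly with a low value. They report only what shows in the picture. A call takes as long as a camera call. They do not tell look-alikes from the thing itself.
- spot_in(camera, query): "position" ([x, y, z] in m, in world coordinates, good to about 4 mm: the middle of the surface that is visible of it).
- silhouettes(camera, query): "mask" (400x640 bool, what is visible of it).
Readings, each from a call of its own:
- current_time_s(): time.
- current_joint_positions(): joint angles.
- current_qvel(): joint speeds.
- current_tau(): joint torques, N m.
- current_tool_pos(): TCP position.
- current_tcp_rot(): TCP orientation.
- current_contact_force(): force on the tool from outside, world axes, zero at the start.
- current_wrist_torque(): the same for the moment, N m.
- current_opening(): finger opening in m.
- current_grip_force(): force on a finger pad.
Only numpy, scipy, OpenCV 4.12 (cv2) and the standard library are available. Lean on these libraries where they do the work, as an engineer would, in place of code of your own. Each camera call takes 0.05 s, during which the arm holds its last target. There are 200 camera calls.

### The job

Open the green pill organizer for refilling: gently press the orange snap tab of its cover in (towards the cover's middle), keep it pressed while you tip the tab side up and draw the opposite edge's tongues out of their slots, then take the cover off. Lay the cover flat, right way up, on the free part of the aluminium tray without dropping it, and let go. Do not force or crush anything, and leave the dropper bottles and the bell where they are.

Things in the scene. Friction and masses are not known exactly. Their poses are not given: they have to be found in the camera images.
- organizer: Green open-topped plastic pill organizer, 82 (x) x 130 (y) x 37 mm, fixed fast to the shelf. Origin: centre of its underside; z up, +x to the side with the snap tab, y along its length. The cover's plate rests on the walls' tops, 34 mm above the origin; a rim 2.5 mm wide stands 3 mm higher along both long sides, 38.5 mm from the middle. The cover has 1 mm play between the rims.
- catch_lip (a point): Middle of the inner top edge of the fixed lip inside the organizer's +x wall, 26 mm long (y), 4 mm thick, which holds down the tab's hook (4 mm under it when closed). The hook is clear of it when the tab is pressed fully or when the tab side of the cover is 11 mm up. Axes as the organizer.
- slot_bar (a point): Inner lower edge of the bar, 4 mm thick, over two slots (10 mm high, 26 mm long) in the organizer's -x wall. The cover's two tongues reach 4 mm under it, with 2.5 mm play in height, so a straight lift jams: the cover must go 7 mm or more towards the tab to draw them out. Axes as the organizer.
- cover_grip (a point): Grip point of the loose pale-green cover (0.09 to 0.15 kg): 17 mm above the underside of its plate, 3.5 mm towards the tab from the plate's middle. Axes: z up, +x to the tab, y along its length (the organizer's when closed). Plate 75 (x) x 126 (y) x 3 mm. Four feet reach 14 mm below the plate; standing on them this point is 31 mm above the floor. The resting tab's face is 27.5 mm to its +x.
- crown_back (a point): Middle of the -x face of the crown, a block 52 mm long (y) that stands 3 to 31 mm above the plate's underside; 25.5 mm to the -x of cover_grip. A stiff white finger pad, 28 mm wide, stands 2 to 7 mm proud of this face, differing from box to box, not measured: gripping from tab to pad takes 55 to 60 mm with the tab at rest, and the true middle lies 0 to 2.5 mm to the -x of cover_grip.
- pivot_edge (a point): Middle of the lower -x edge of the cover's plate, 37.5 mm from the plate's middle. With the tab held in, tip the cover about this edge by 0.15 to 0.2 rad (tab side 10 to 15 mm up), move it 7 to 10 mm towards the tab, then lift. Pushing (sideways or down) or pulling the cover against the organizer with more than 20 N counts as forcing it. Axes as the cover.
- tab (a joint): Travel of the orange snap tab, m: 0 at rest, grows as it is pressed inward (the cover's -x), stop at 0.008. Its hook lets go at about 0.004 to 0.005. Spring: about 4 N to start, 1.8 N more per mm, 18 N at the stop. The tab cracks if pressed with more than 40 N.
- tab_face (a point): Middle of the tab's outer face, where it is pressed. The tab is 20 mm wide (y), and its face runs from 12 mm below to 12 mm above this point. Axes as the cover. Only the tab yields and the organizer stands fast: while the fingers close, move the hand towards -x by half the tab's travel (up to 4 mm), or the rigid back pad drives the cover hard against the organizer's rim.
- tray: Shallow aluminium tray, 215 (x) x 250 (y) x 14 mm, walls and floor 3 mm thick, fixed. Origin: centre of its underside; z up. The -x half is free, the bottles and the bell stand in the +x half.
- tray_free (a point): Middle of the tray's free part, on the tray's floor; axes as the tray. The cover fits here with its length along the tray's y, either way round.
- dropper1: Amber glass dropper bottle, 33 mm diameter, 98 mm tall, loose, to be left alone. Origin: centre of its underside, z up.
- dropper2: A second, like dropper1.
- bell: Small steel bell on a black base, 54 mm diameter, 39 mm tall, loose, to be left alone. Origin: centre of its underside.
There are look-alikes about, which are no part of the job. What is shaped like the part that bears cover_grip but purple is not meant.

How it is judged:
On the way, in this order (a step that is already met when the one before it is completed fails the run):
1. the tab is pressed in by at least 3 mm while the cover still sits on the organizer (value of joint tab above 0.003 m and z of cover_grip in the frame of organizer below 0.059 m), for 0.05 s.
2. the cover is off: at least 25 mm above its seat and not touching the organizer (z of cover_grip in the frame of organizer above 0.076 m and contact force between cover and organizer below 0.05 N), for 0.1 s.
At the end, for the whole second after the job is handed in: The cover lies still inside the tray, right way up and flat on the tray's floor (tilted less than 0.08 rad, its grip point 30 to 39 mm above the tray's underside, at most 100 mm from the tray's middle along either side), released (x of cover_grip in the frame of tray between -0.1 and 0.1 m and y of cover_grip in the frame of tray between -0.1 and 0.1 m and z of cover_grip in the frame of tray between 0.03 and 0.039 m and angle between cover_grip's own z axis and vertical below 0.08 rad and linear speed of cover below 0.02 m/s); the robot touches nothing.
It fails at once if the tab is pressed with more than 40 N (contact force between the fingers and tab above 40 N).
It fails at once if the cover is forced: it pushes or pulls on the organizer with more than 20 N (contact force between cover and organizer above 20 N).
It fails at once if the cover is dropped or flung: it moves faster than 0.6 m/s untouched by the fingers (linear speed of cover above 0.6 m/s and contact force between the fingers and cover below 0.05 N).
It fails at once if a dropper bottle or the bell is shifted by more than 20 mm or tipped by more than 0.4 rad (distance of any of dropper1, dropper2, bell from where it was at the start of the episode above 0.02 m or angle between any of dropper1, dropper2, bell's own z axis and vertical above 0.4 rad).
It also fails if it takes over 67 s, if anything falls off the work surface, if the arm or the gripper's body presses on something with over 40 N, if the wrist force passes 120 N, or if a joint passes its speed limit or range.

## Working session

There is one attempt and no reset: what is moved stays moved. The work goes in short steps, each a Python script; the robot and the scene stay as the last script left them, time stands still between calls to the robot, and variables do not carry over. Pictures are saved under pics/ and viewed, at most 10 in all, crops included, and the job is handed in when it is done.

```bash
mkdir -p pics; python3 - <<'E'
from plant import *
import cv2,numpy as np
for c in("top","side"):
    cv2.imwrite(f"pics/{c}0.png",grab_frame(c))
    for q in("organizer","cover_grip","tab","tray","dropper1","bell"):
        print(c,q,[(np.round(d["position"],3).tolist(),round(d["confidence"],2)) for d in spot_in(c,q)])
print(current_time_s(),current_tcp_rot().round(3).tolist())
for c in("top","side"): print(camera_params(c))
E
```

```text
top organizer [([0.503, -0.179, 0.034], 0.57)]
top cover_grip [([0.492, -0.357, 0.018], 0.81), ([0.54, -0.182, 0.038], 0.78), ([0.355, -0.117, 0.015], 0.77)]
top tab [([0.569, -0.188, 0.064], 0.44), ([0.322, -0.12, 0.046], 0.38), ([0.546, 0.203, 0.057], 0.37)]
top tray [([0.484, 0.224, 0.007], 0.6)]
top dropper1 [([0.562, 0.286, 0.059], 0.84), ([0.546, 0.203, 0.056], 0.66)]
top bell [([0.549, 0.139, 0.03], 0.76), ([0.57, -0.188, 0.064], 0.7)]
side organizer [([0.524, -0.252, 0.019], 0.76)]
side cover_grip [([0.491, -0.372, 0.022], 0.93), ([0.536, -0.207, 0.039], 0.74), ([0.356, -0.145, 0.016], 0.56)]
side tab [([0.496, -0.392, 0.04], 0.65), ([0.562, -0.192, 0.06], 0.55)]
side tray [([0.477, 0.208, 0.002], 0.74)]
side dropper1 [([0.548, 0.198, 0.051], 0.91)]
side bell [([0.545, 0.13, 0.024], 0.55)]
0.7 [[-0.95, 0.313, 0.0], [0.313, 0.95, 0.0], [-0.0, 0.0, -1.0]]
{'fovy': 43.11178524635383, 'cx': 320.1820405871048, 'cy': 190.01926194424598, 'R': array([[ 0.01203134, -0.99972821,  0.01996878],
       [-0.99158893, -0.01450232, -0.12861213],
       [ 0.12886677, -0.01825345, -0.99149391]]), 't': array([-0.05413944,  0.51117981,  1.10267135])}
{'fovy': 45.908721829664735, 'cx': 320.36921331234765, 'cy': 201.1897650950371, 'R': array([[ 0.97599879, -0.21746979, -0.01154383],
       [-0.14566392, -0.61249411, -0.77693821],
       [ 0.16189006,  0.75997227, -0.62947101]]), 't': array([-0.50625603,  0.11017588,  0.93177303])}
```

View pics/top0.png

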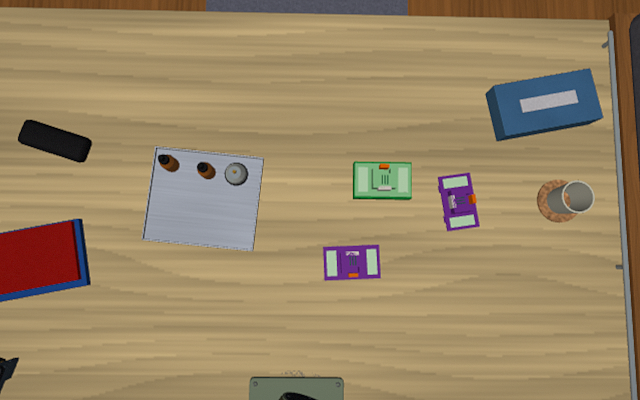

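View pics/side0.png

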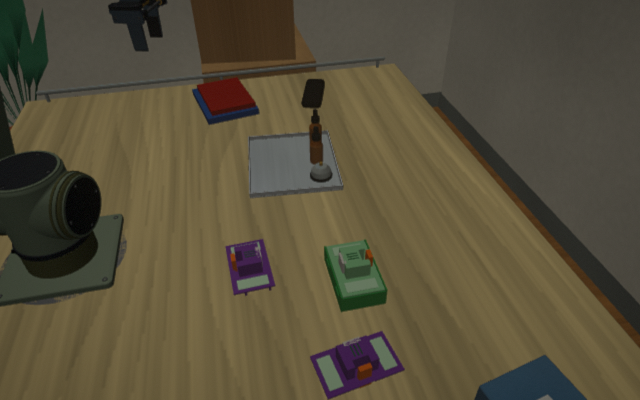

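Meant: the green one at top px (382,180), with its orange tab at (384,166), so +x points away from the robot. The purple ones at (458,201) and (351,262) are look-alikes. In the side view the green one is at (355,270). The free half of the tray is its near side. I'll go above the green one and look from close by.

```bash
cat > h.py <<'E'
from plant import *
import cv2,numpy as np
from scipy.spatial.transform import Rotation as Ro
def RR(yaw,tilt=0):   # tool y = organizer +x ; tilt>0: +x side up
    c,s=np.cos(yaw),np.sin(yaw)
    B=np.array([[-s,c,0],[c,s,0],[0,0,-1.]]).T.copy()
    B=np.column_stack([[-s,c,0],[c,s,0],[0,0,-1.]])
    return Ro.from_rotvec(-tilt*np.array([-s,c,0])).as_matrix()@B
def ray(p,uv):
    f=200/np.tan(np.radians(p["fovy"]/2)); d=np.array([uv[0]-p["cx"],uv[1]-p["cy"]]);r=np.hypot(*d)
    th=r/f; v=np.array([*(d/r*np.sin(th)),np.cos(th)]) 
    return -p["R"].T@p["t"], p["R"].T@v
def at_z(p,uv,z):
    o,v=ray(p,uv); return o+v*(z-o[2])/v[2]
def proj(p,X):
    c=p["R"]@X+p["t"]; th=np.arctan2(np.hypot(c[0],c[1]),c[2]); f=200/np.tan(np.radians(p["fovy"]/2))
    return np.array([p["cx"],p["cy"]])+f*th*c[:2]/np.hypot(c[0],c[1])
E
python3 - <<'E'
from h import *
for s in (0,np.pi):
    print(s,solve_ik([0.545,-0.185,0.25],RR(s)),solve_ik([0.43,0.21,0.05],RR(s)))
goto([0.545,-0.185,0.2],RR(0))
print(current_tool_pos(),current_contact_force())
p=camera_params("wrist"); im=grab_frame("wrist"); cv2.imwrite("pics/w1.png",im); print(p, -p["R"].T@p["t"])
for q in("organizer","cover_grip","tab"):
    print(q,[(np.round(d["position"],4).tolist(),round(d["confidence"],2)) for d in spot_in("wrist",q)])
    for d in silhouettes("wrist",q)[:3]:
        m=d["mask"]; ys,xs=np.nonzero(m); print("  mask",d["confidence"],xs.mean(),ys.mean(),xs.min(),xs.max(),ys.min(),ys.max(),cv2.minAreaRect(np.column_stack([xs,ys]).astype(np.float32)))
print(current_time_s())
E
```

```text
0 [-3.47227458e-01  3.06183100e-01  1.52047579e+00 -4.44089210e-16
  1.31493376e+00 -3.47227458e-01] [ 4.30268316e-01  3.60965322e-01  2.01944903e+00 -4.44089210e-16
  7.61178298e-01  4.30268316e-01]
3.141592653589793 None None
[ 0.54526394 -0.18423509  0.20006188] [-0.04456733 -1.19160352  0.09176627]
{'fovy': 65.70646984690485, 'cx': 321.10027396423243, 'cy': 199.26853170107745, 'R': array([[ 9.99997661e-01,  2.15187340e-03,  2.17730341e-04],
       [ 2.02582163e-03, -9.67143025e-01,  2.54224831e-01],
       [ 7.57636032e-04, -2.54223795e-01, -9.67145122e-01]]), 't': array([-0.54306968, -0.19985741,  0.31781777])} [ 0.5432325  -0.11132524  0.35830286]
organizer [([0.5235, -0.1653, 0.0379], 0.63)]
  mask 0.77 306.67427385892114 182.1058091286307 276 354 129 242 ((315.0, 185.5), (113.0, 78.0), 90.0)
cover_grip [([0.4947, -0.3409, 0.0168], 0.72), ([0.3584, -0.1194, 0.019], 0.69), ([0.5378, -0.1809, 0.0367], 0.58), ([0.5626, -0.1836, 0.0609], 0.26)]
  mask 0.96 279.9603120759837 304.7204884667571 232 329 286 324 ((280.60858154296875, 305.7156677246094), (37.9296760559082, 96.68270111083984), 87.70938873291016)
  mask 0.88 315.12344449975114 186.05301144848184 278 351 130 245 ((314.5, 187.5), (115.0, 73.0), 90.0)
  mask 0.88 163.5069516857838 131.06482446993397 129 196 76 184 ((161.16897583007812, 130.527587890625), (105.21862030029297, 65.52289581298828), 85.2363510131836)
tab [([0.3296, -0.121, 0.042], 0.59), ([0.5657, -0.1827, 0.0641], 0.58), ([0.5233, -0.1684, 0.038], 0.17)]
  mask 0.56 136.09053497942386 135.47325102880657 129 143 127 145 ((136.0, 136.0), (18.0, 14.0), 90.0)
  mask 0.16 304.6023890784983 179.88054607508533 276 353 128 245 ((314.5, 186.5), (117.0, 77.0), 90.0)
3.925
```

View pics/w1.png

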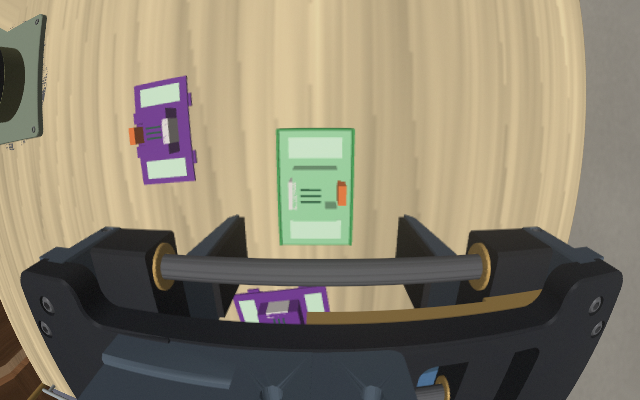

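The wrist view shows the green organizer, corners about (277,129)-(354,245). The orange tab is at (342,194) on the right, which is +x, and the white pad at (293,194). The purple ones are at (162,130) and (280,303). Now one enlarged crop, plus the corner geometry.

```bash
python3 - <<'E'
from h import *
im=cv2.imread("pics/w1.png"); p=camera_params("wrist")
cv2.imwrite("pics/w1c.png",cv2.resize(im[120:255,265:365],None,fx=4.4,fy=4.4,interpolation=cv2.INTER_CUBIC))
hsv=cv2.cvtColor(im,cv2.COLOR_BGR2HSV)
g=cv2.inRange(hsv,(40,40,40),(80,255,255)); 
n,l,s,c=cv2.connectedComponentsWithStats(g); k=1+s[1:,4].argmax(); print(s[k])
cn=cv2.convexHull(np.argwhere(l==k)[:,::-1].astype(np.int32)); q=cv2.approxPolyDP(cn,5,True)[:,0]; print(q.tolist())
for z in(.037,.045):
  P=np.array([at_z(p,u,z) for u in q]); print(z,P.round(4).tolist(),np.linalg.norm(P-np.roll(P,-1,0),axis=1).round(4),P.mean(0))
o=cv2.inRange(hsv,(5,150,100),(18,255,255))[120:255,265:365]; ys,xs=np.nonzero(o); print("tab",xs.mean()+265,ys.mean()+120,xs.min()+265,xs.max()+265,ys.min()+120,ys.max()+120)
for z in(.051,.065): print(at_z(p,(xs.max()+265.5,ys.mean()+120),z))
E
```

```text
[ 276  128   79  118 6633]
[[353, 128], [351, 245], [280, 245], [276, 129]]
0.037 [[0.5761, -0.1202, 0.037], [0.5771, -0.2497, 0.037], [0.4968, -0.2499, 0.037], [0.4965, -0.1211, 0.037]] [0.1294 0.0802 0.1288 0.0796] [ 0.53661908 -0.18523861  0.037     ]
0.045 [[0.5753, -0.12, 0.045], [0.5762, -0.2462, 0.045], [0.498, -0.2465, 0.045], [0.4976, -0.1209, 0.045]] [0.1262 0.0782 0.1256 0.0777] [ 0.53678117 -0.18341075  0.045     ]
tab 341.41340782122904 193.15642458100558 338 345 181 204
[ 0.56821709 -0.18616865  0.051     ]
[ 0.56707393 -0.18278176  0.065     ]
```

View pics/w1c.png

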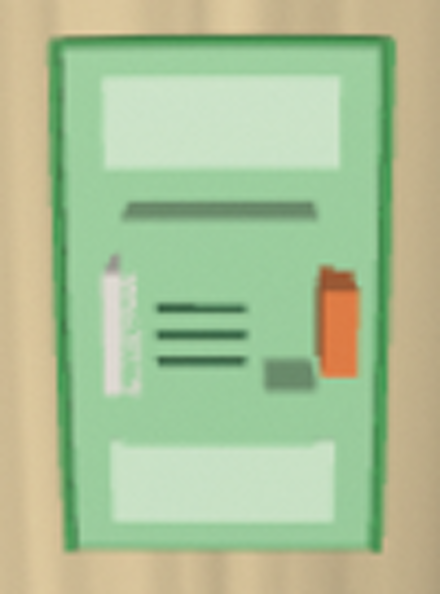

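The crop confirms the green cover with its orange tab on +x. At z=0.037 the rim measures 80 x 129 mm, so the base is at z≈0. Organizer centre is (0.5366,-0.185), yaw ≈0, and the tab face is at x≈0.5675, as expected. Now I'll descend, then close with low force and centre by force.

```bash
cat >> h.py <<'E'
def F(n=4):
    a=[]
    for _ in range(n): sleep(0.02); a.append(current_contact_force())
    return np.mean(a,0)
E
python3 - <<'E'
from h import *
X,Y=0.539,-0.185
set_gripper(0.072,5)
line_to([X,Y,0.10],RR(0))
print(line_to([X,Y,0.053],max_speed=0.05,stop_force=8),current_tool_pos())
sleep(.3); b=F(8); np.save("bias.npy",b); print("bias",b,current_time_s())
set_gripper(0.050,3)
for i in range(12):
    f=F()-b; o=current_opening(); print(round(X,4),current_tool_pos().round(4),round(o,4),f.round(2),round(current_grip_force(),2))
    if o<0.0602 and abs(f[0])<1.2: break
    if abs(f[0])>0.6: X+=np.sign(f[0])*min(0.001,max(.0004,abs(o-.0575)/2)); line_to([X,Y,0.053],max_speed=0.02); set_gripper(0.050,3)
print(current_time_s())
E
```

```text
False [ 0.53928995 -0.18510524  0.05331574]
bias [ 0.13863884 -0.22605738 -0.47266085] 6.7667
0.539 [ 0.5398 -0.1851  0.0532] 0.0565 [ 3.23  0.78 -0.47] 3.0
0.5395 [ 0.5398 -0.1851  0.0531] 0.0562 [3.22 0.74 0.8 ] 3.0
0.5402 [ 0.5401 -0.1851  0.0531] 0.057 [ 1.58 -0.09  2.11] 3.0
0.5406 [ 0.5402 -0.1851  0.053 ] 0.0572 [-0.78 -0.81  4.96] 3.0
8.8917
```

```bash
python3 - <<'E'
from h import *
b=np.load("bias.npy"); X,Y,Z=0.5406,-0.185,0.0535
line_to([X,Y,Z],max_speed=0.02); f=F()-b; print(f.round(2))
o=0.0565; 
while o>0.0486:
    X-=0.0005; line_to([X,Y,Z],max_speed=0.02); set_gripper(o,25)
    f=F(3)-b
    for _ in range(3):
        if abs(f[0])<2 and abs(f[2])<4: break
        X+=np.clip(0.12e-3*f[0],-.0008,.0008); Z+=np.clip(0.1e-3*f[2],-.0005,.0005); line_to([X,Y,Z],max_speed=0.02); f=F(3)-b
    print(round(o,4),round(X,4),round(Z,4),round(current_opening(),4),f.round(1),round(current_grip_force(),1),current_tool_pos().round(4))
    if abs(f[0])>10 or current_grip_force()>30: print("stop");break
    o-=0.001
print(current_time_s())
E
```

```text
[-0.21 -0.15  0.79]
0.0565 0.5401 0.0535 0.0567 [ 0.3  1.2 -1.3] 3.9 [ 0.54   -0.1849  0.0534]
0.0555 0.5396 0.0535 0.0556 [0.7 1.1 0. ] 5.5 [ 0.5395 -0.185   0.0535]
0.0545 0.5391 0.0535 0.055 [ 1.1  0.5 -0.1] 7.0 [ 0.539  -0.185   0.0535]
0.0535 0.5388 0.0535 0.0537 [ 0.4  0.2 -0.4] 8.9 [ 0.5385 -0.185   0.0534]
0.0525 0.5383 0.0535 0.0524 [ 0.9  0.2 -1. ] 10.7 [ 0.5381 -0.185   0.0535]
0.0515 0.5378 0.0535 0.052 [ 0.1 -0.  -0.7] 12.5 [ 0.5376 -0.185   0.0535]
0.0505 0.5373 0.0535 0.0506 [ 0.5 -0.1 -0.3] 14.2 [ 0.5371 -0.185   0.0535]
0.0495 0.5368 0.0535 0.0498 [ 0.7 -0.  -0.1] 15.9 [ 0.5366 -0.185   0.0536]
13.6417
```

```bash
python3 - <<'E'
from h import *
b=np.load("bias.npy"); P=np.array([.5005,-.185,.034]); 
line_to([.5366,-.185,.0535],max_speed=0.02); set_gripper(0.044,24)
r=np.array([.5366,-.185,.0535])-P; off=np.zeros(3)
print(current_opening(),current_grip_force(),(F()-b).round(1))
for i in range(1,10):
    a=0.02*i
    t=P+Ro.from_rotvec([0,-a,0]).apply(r)
    line_to(t+off,RR(0,a),max_speed=0.02); f=F(3)-b
    for _ in range(3):
        if abs(f[0])<3 and abs(f[2]+1)<4: break
        off[0]+=np.clip(0.1e-3*f[0],-.0008,.0008); off[2]+=np.clip(0.1e-3*(f[2]+1),-.0006,.0006)
        line_to(t+off,RR(0,a),max_speed=0.02); f=F(3)-b
    print(round(a,2),(off*1e3).round(2),f.round(1),current_wrist_torque().round(2),round(current_opening(),4),round(current_grip_force(),1))
    if np.linalg.norm(f)>12: print("stop");break
np.save("off.npy",off); print(current_time_s(),current_tool_pos())
E
```

```text
0.04862993188526951 23.995611369609833 [-0.5  0.  -0. ]
0.02 [0. 0. 0.] [-0.8  0.  -0.5] [-0.08  0.07 -0.04] 0.0484 24.0
0.04 [0. 0. 0.] [-0.2 -0.  -0.6] [-0.17  0.04 -0.03] 0.0484 24.0
0.06 [0. 0. 0.] [ 0.3  0.2 -0.6] [-0.06  0.13 -0.02] 0.0488 24.0
0.08 [0. 0. 0.] [-0.4  0.6 -0.7] [-0.1   0.04  0.  ] 0.0485 24.0
0.1 [0. 0. 0.] [-0.   0.5 -0.8] [-0.13  0.04  0.01] 0.0484 24.0
0.12 [0. 0. 0.] [ 0.3 -0.2 -0.2] [-0.07  0.08  0.04] 0.0486 24.0
0.14 [0. 0. 0.] [ 0.4  0.3 -0.1] [-0.14  0.14  0.06] 0.0487 24.0
0.16 [0. 0. 0.] [ 0.1  0.1 -1. ] [-0.13  0.01  0.05] 0.0483 24.0
0.18 [0. 0. 0.] [ 0.5  0.2 -0.9] [-0.08  0.01  0.01] 0.0486 24.0
16.875 [ 0.53260221 -0.1850161   0.05969892]
```

Tipping was force-free. Next, draw the tongues out, lift with monitoring, and look.

```bash
python3 - <<'E'
from h import *
b=np.load("bias.npy"); P=np.array([.5005,-.185,.034]); r=np.array([.5366,-.185,.0535])-P
t=P+Ro.from_rotvec([0,-.18,0]).apply(r); R=RR(0,.18); ok=True
def step(d):
    line_to(t+d,R,max_speed=0.03); f=F(3)-b; print((np.array(d)*1e3).round(1),f.round(1),current_wrist_torque().round(2)); return np.linalg.norm(f+[0,0,1.2])<9
for d in [(x,0,z) for x,z in((.0015,0),(.003,0),(.0045,0),(.006,0),(.0075,0),(.009,0),(.009,.002),(.009,.004),(.009,.007),(.009,.012),(.009,.02),(.009,.03))]:
    if not step(d): ok=False; print("stop"); break
if ok:
    line_to(t+[.009,0,.12],R,max_speed=.1); sleep(.3)
    print((F()-b).round(2))
cv2.imwrite("pics/s2.png",grab_frame("side"))
for q in("tray","bell","dropper1"): 
    grab_frame("top"); print(q,[(np.round(d["position"],3).tolist(),round(d["confidence"],2)) for d in spot_in("top",q)])
print(current_time_s(),current_opening())
E
```

```text
[1.5 0.  0. ] [-0.4  0.3 -0.6] [-0.04  0.19  0.01]
[3. 0. 0.] [-0.4  0.5 -0.5] [-0.08  0.17  0.01]
[4.5 0.  0. ] [ 0.3  0.6 -0.5] [-0.14  0.19  0.03]
[6. 0. 0.] [-0.7  0.1 -0.3] [-0.1   0.17  0.01]
[7.5 0.  0. ] [-0.1  0.2 -0.6] [-0.15  0.23 -0.01]
[9. 0. 0.] [0.2 0.1 0.1] [-0.07  0.23  0.01]
[9. 0. 2.] [-0.3  0.6 -0.8] [-0.1   0.16 -0.01]
[9. 0. 4.] [-0.2  0.2 -0.8] [-0.11  0.17 -0.02]
[9. 0. 7.] [-0.4  0.1 -0.2] [-0.12  0.22  0.01]
[ 9.  0. 12.] [-0.3  0.4 -0.5] [-0.11  0.19 -0.03]
[ 9.  0. 20.] [-0.3  0.3 -0.6] [-0.08  0.26  0.04]
[ 9.  0. 30.] [-0.4 -0.6 -0.3] [-0.1   0.21 -0.  ]
[-0.1   0.34 -0.85]
tray [([0.482, 0.224, 0.01], 0.73)]
bell [([0.549, 0.142, 0.03], 0.57)]
dropper1 [([0.568, 0.281, 0.061], 0.85)]
22.7083 0.048101645983999186
```

View pics/s2.png

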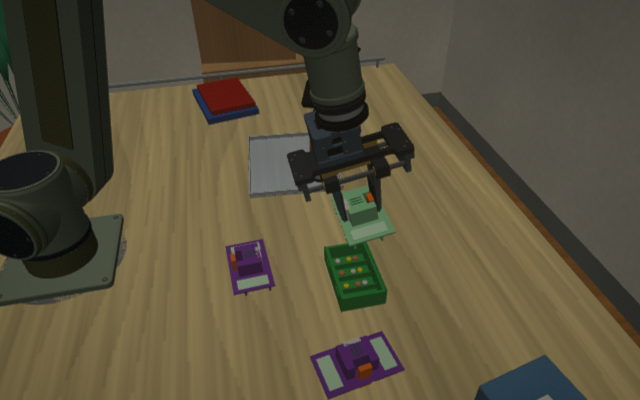

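The side view shows the cover in the fingers at (362,212), off the organizer, whose pill compartments are visible at (355,275). Now I'll get the tray pose from the first top picture.

```bash
python3 - <<'E'
from h import *
p=camera_params("top"); im=cv2.imread("pics/top0.png"); f=200/np.tan(np.radians(p["fovy"]/2))
grab_frame("top"); m=silhouettes("top","tray")[0]["mask"].astype(np.uint8)
ys,xs=np.nonzero(m); print(xs.min(),xs.max(),ys.min(),ys.max())
hull=cv2.convexHull(np.column_stack([xs,ys]).astype(np.int32)); print("mask",cv2.approxPolyDP(hull,6,True)[:,0].tolist())
def az(u,z):
    v=p["R"].T@np.array([(u[0]-p["cx"])/f,(u[1]-p["cy"])/f,1]); o=-p["R"].T@p["t"]; return o+v*(z-o[2])/v[2]
for q in (cv2.boxPoints(cv2.minAreaRect(hull)),[[156,147],[264,157],[253,251],[143,240]]):
    P=np.array([az(u,.014) for u in q]); print(P.round(4).tolist(),P.mean(0).round(4),np.linalg.norm(P-np.roll(P,-1,0),axis=1).round(3))
cv2.imwrite("pics/tray.png",cv2.resize(im[135:265,130:280],None,fx=4,fy=4,interpolation=cv2.INTER_CUBIC))
E
```

```text
142 263 147 251
mask [[263, 158], [252, 251], [142, 239], [155, 147]]
[[0.3951, 0.3512, 0.014], [0.6132, 0.3395, 0.014], [0.5881, 0.0806, 0.014], [0.3704, 0.0987, 0.014]] [0.4917 0.2175 0.014 ] [0.218 0.26  0.218 0.254]
[[0.6084, 0.3301, 0.014], [0.589, 0.0823, 0.014], [0.3743, 0.1013, 0.014], [0.3958, 0.3477, 0.014]] [0.4919 0.2154 0.014 ] [0.249 0.216 0.247 0.213]
```

View pics/tray.png

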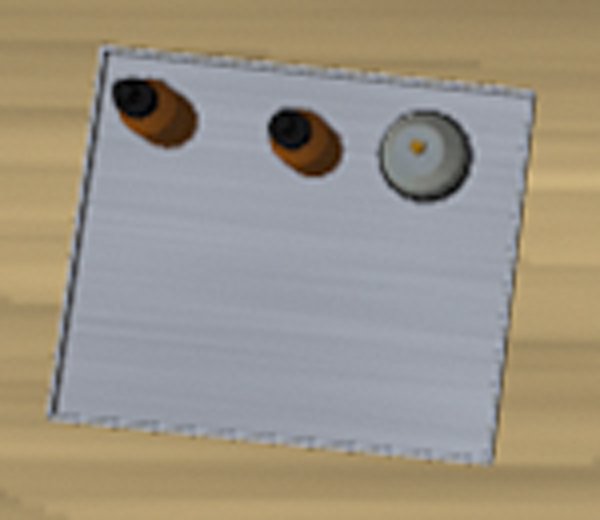

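Tray: centre (0.492,0.2155), yaw -0.0875 rad, measured 215 x 248 mm, which fits. Bottles at crop (165,115) and (305,145), bell at (425,155), and the near half is free. Now place it.

```bash
python3 - <<'E'
from h import *
yw=-.0875; ux=np.array([np.cos(yw),np.sin(yw),0]); T=np.array([.492,.2155,0])+ux*(-.0584); R=RR(yw)
p=current_tool_pos(); line_to([p[0],p[1],.22],RR(0,0),max_speed=.12)
goto(T+[0,0,.22],R); line_to(T+[0,0,.07],R,max_speed=.1); sleep(.4); b=F(8); print("b",b.round(2),current_tool_pos(),current_opening())
cv2.imwrite("pics/w3.png",grab_frame("wrist"))
hit=line_to(T+[0,0,.032],R,max_speed=.012,stop_force=3)
sleep(.2);print(hit,current_tool_pos(),(F()-b).round(2),current_opening(),current_time_s())
E
```

```text
b [ 0.27  0.14 -0.89] [0.43382927 0.22058521 0.07001785] 0.048121322894346216
True [0.43388328 0.2206187  0.03618624] [ 0.28 -0.4   6.42] 0.04849899583126464 29.7917
```

View pics/w3.png

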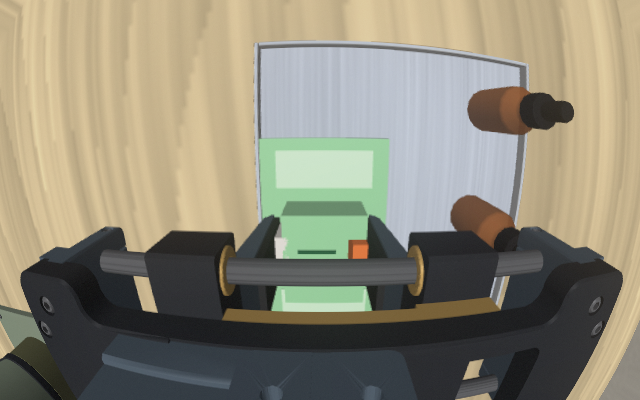

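The wrist view shows the cover at (325,215), parallel inside the tray's left (-x) wall at x≈260, with the bottles at (500,110) and (485,220) clear. Contact height matches the predicted 36.5 mm. Now release it, moving the hand with the tab.

```bash
python3 - <<'E'
from h import *
yw=-.0875; ux=np.array([np.cos(yw),np.sin(yw),0]); R=RR(yw)
T=np.array([.492,.2155,0])+ux*(-.0584)+[0,0,.0368]
s=0
for k in range(1,10):
    set_gripper(.0484+.001*k,24); s=min(k*.0005,.004); line_to(T+ux*s,R,max_speed=.02)
set_gripper(.070); print(current_opening(),F().round(2),current_tool_pos())
T=T+ux*s; print(line_to(T+[0,0,.05],R,max_speed=.04,stop_force=6)); line_to(T+[0,0,.2],R,max_speed=.12)
sleep(.2); cv2.imwrite("pics/w4.png",grab_frame("wrist")); cv2.imwrite("pics/s4.png",grab_frame("side"))
print(F().round(2),current_time_s(),[(d["position"].round(3) if hasattr(d["position"],'round') else d["position"],d["confidence"]) for d in spot_in("side","cover_grip")])
E
```

```text
0.07000564041748046 [ 0.15  0.12 -0.42] [0.43778314 0.22023947 0.03677545]
False
[-0.33 -0.11  0.06] 37.6417 [([0.4319, 0.1972, 0.0218], 0.93), ([0.3571, -0.144, 0.0153], 0.78), ([0.4889, -0.3712, 0.0233], 0.6), ([0.4583, 0.2036, 0.0446], 0.51)]
```

View pics/w4.png

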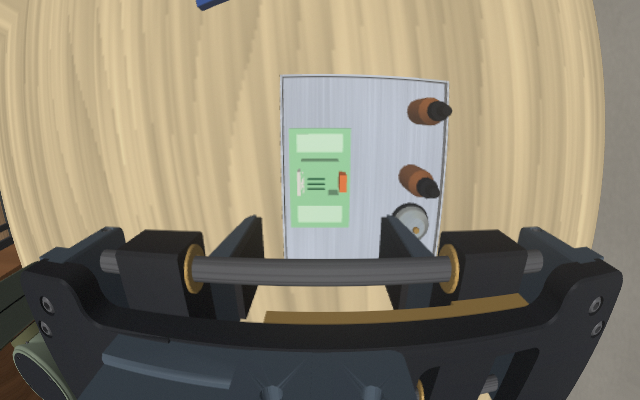

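View pics/s4.png

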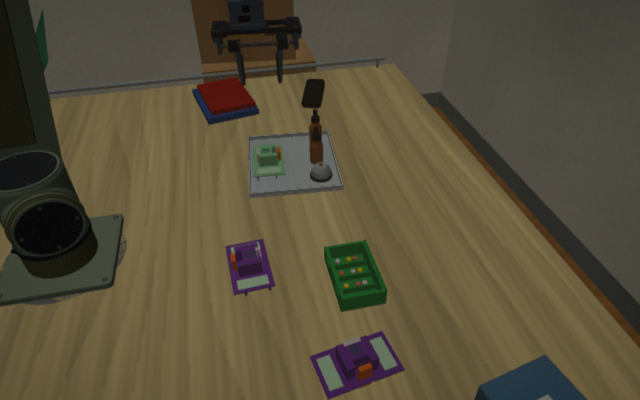

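The cover lies flat inside the tray's free half (wrist px (320,178), side px (268,160)). The bottles and bell have not moved, and the gripper is clear.

```bash
python3 -c "
from plant import *
print(finish_job())"
```

```text
the job is handed in; nothing more can be done
None
```

I opened the green organizer, laid its cover flat and right way up in the free half of the tray, released it and handed the job in; the hand-in reported no verdict, but the last pictures show the cover in place and the bottles and bell unmoved.

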